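# Lock the brass-footed seal into the spring column

### The arm

A 6-joint arm with a two-finger parallel gripper is mounted at the origin on a cart in front of the work surface, level with it; the furniture and walls round the work are solid. World frame = base frame: x ahead of the robot, y to its left, z up, the work surface at z = 0. Lengths are in m, angles in rad, forces in N, time in s.
With the tool pointing down it reaches from about 0.25 to 0.725 m from the base axis. Payload 4 kg.
Tool frame: the origin (TCP) lies midway between the tips of the shut fingers; the grasp point (between the pads) lies 19 mm behind it; z points along the fingers, y is the direction in which the jaws open and shut (so a half turn about z gives the same grasp; the last joint's range is limited). The gripper opens to 85 mm and grips with 20 to 120 N. Pads are 22 mm wide; open, the fingers measure 114 mm over their backs; the gripper's body (76 mm by 85 mm) begins 54 mm behind the grasp point. The pads swing forward as they close: fully open they stand 13 mm farther back than shut.
Start: joints at [1.245, 0.241, 0.005, 1.335, 0, 1.571], TCP at [0.16, 0.474, 0.201] pointing down, gripper open.
Joint ranges: [-2.72, 2.72], [-1.05, 1.87], [-1.09, 1.28], [-1.99, 2.15], [-1.42, 1.44], [-3.14, 3.14]. Speed limits (rad/s): [2.79, 2.79, 3.14, 3.14, 3.14, 3.14].

### API

Orientations are given as a unit quaternion [x, y, z, w].
In Python, from workcell import bot, vision gives the robot as it stands. The module is installed in compiled form; this text tells all that it offers.
- The arm moves only by the tool send_rows, never from a script. Its argument "targets" is a list that holds one entry, the list of rows, each a list of 5 numbers: the shift along the world's x, y, z in cm, then the turn about the world's z in rad, then the finger opening in cm, from 0 to 8.54. A call has 1 to 12 rows; each row is the pose to reach, as a shift and turn from the pose commanded when the call began; what a row does not reach only later rows make up. A row lasts 1/8 s, in which the tool goes at most 62.5 mm and 10.7 degrees, less where a joint would pass 70% of its speed; a pose out of reach is approached as far as the arm can. A call with a gripper value outside its range is refused whole. The fingers move at their own pace and stop on an object; the grip force is fixed at half the most. Time passes only in rows, so rows that repeat a pose let the fingers close. It gives the time, the measured TCP pose, the force and the opening at its end, in the units of the state.
- bot.get_obs(): the state, without advancing time (a new reading comes with each control period).
- vision.camera(name): name is "scene" or "top"; returns the picture (400x640x3 uint8, red, green, blue); there is no depth.
- vision.get_calibration(name): a dict with "vertical_fov" (degrees; the focal length in pixels is half the picture's height over the tangent of half this angle, whatever the lens; pixels are square), "cx", "cy" (the principal point, pixels), "rvec" (rotation vector, rad) and "tvec" (3), from world to camera coordinates, as OpenCV has them. Camera axes: x right, y down, z forward; pixel columns grow to the right and rows downward; lengths in m; the calibration is good to about 2 mm. A picture is of the moment at which its call begins. get_calibration takes no time and is no camera call.
- bot.job_done(): hands the job in, once; it reports no verdict.
Trained networks look in the newest picture that a camera, given by its name, has taken for a name from the list of things; names that differ only in an ending like _2 or _b are one class to them, and where a whole thing is asked for, a point or a joint stands for the part that bears it (a point fixed in the world has none). Each returns a list of dicts, best first, with "score" (0 to 1); they miss things now and then, are a little off and sometimes report something else, mostly with a low value. They report only what shows in the picture. A call takes as long as a camera call. They do not tell look-alikes from the thing itself.
- vision.boxes_of(target, camera): "uv" ([column, row] in pixels, amid what is visible of it).
The state is a dict: "clock": time; "joint_pos": joint angles; "joint_vel": joint speeds; "tau": joint torques, N m; "eef_pos": TCP position; "tool_rot": TCP orientation; "ft_force": force on the tool from outside, world axes, zero at the start; "ft_torque": the same for the moment, N m; "grip_width": finger opening in m.
Only numpy, scipy, OpenCV 4.12 (cv2) and the standard library are available. Lean on these libraries where they do the work, as an engineer would, in place of code of your own. Each camera call takes 0.05 s, during which the arm holds its last target.

### The job

Take the hand seal with the brass foot, set it foot down between the guide rods of the spring-loaded holding column, and push it down against the rising spring until both orange side catches snap over the rim of its foot; then let go, so that the catches alone keep it down. Leave the seal with the steel foot standing where it is.

Things in the scene. Friction and masses are not known exactly. Their poses are not given: they have to be found in the camera images.
- brass_seal: The hand seal to load, standing on the table: round yellow brass foot (44 mm diameter, 14 mm thick), brass neck (18 mm thick, up to 26 mm high), turned light wood handle (24 mm diameter from 36 to 82 mm high, rounded above); 90 mm tall, 0.10 to 0.21 kg. Origin: centre of the foot's underside; z up along the handle. Round: yaw does not matter.
- steel_seal: The other hand seal, same shape and size but with a grey steel foot and a dark wood handle. Not to be loaded; leave it standing. Origin: centre of the underside of its foot; z up the handle.
- column: Fixed spring column. Origin: underside centre of its grey base (124x104x12 mm), on the well's axis; z up. Six rods form a well 47 mm wide, straight up to z 84 mm, flared above to a wire rim 75 mm wide, top at z 101 mm. Inside, a black spring platform. Blue towers at its +x and -x carry orange sprung catches (tips at z 68 mm, 17 mm off axis) that the foot pushes aside and that snap back over it.
- platform (a joint): Downward travel in m of the column's spring platform. At 0 its top is 78 mm above the column's origin; hard stop at 0.034. Spring: 3.6 N at 0, rising to 14 N at the stop; the catches add about 1 N. They snap over the foot at about 0.025 to 0.027, so press to about 0.030; when released, a locked seal rises a little and the platform rests at about 0.024.
Mind the look-alikes: they are no part of the job. Leave any green look-alike of the brass_seal alone. Of the things that look like the column, the larger one is meant.

How it is judged:
At the end, for the whole second after the job is handed in: Brass-footed seal at rest in the column, upright within 10 degrees, within 10 mm of its axis, foot underside 35 to 58 mm above the column origin, platform down more than 20 mm (held by the catches). Steel-footed seal upright within 10 degrees and within 30 mm of its start (z of brass_seal in the frame of column between 0.035 and 0.058 m and horizontal distance between brass_seal and column below 0.01 m and angle between each of brass_seal, steel_seal's own z axis and vertical below 0.17 rad and value of joint platform above 0.02 m and linear speed of brass_seal below 0.02 m/s and distance of steel_seal from where it was at the start of the episode below 0.03 m); the robot touches nothing.
It fails at once if the steel-footed seal is knocked over or carried off (angle between steel_seal's own z axis and vertical above 0.5 rad or distance of steel_seal from where it was at the start of the episode above 0.05 m).
It also fails if it takes over 35 s, if anything falls off the work surface, if the arm or the gripper's body presses on something with over 40 N, if the wrist force passes 120 N, or if a joint passes its speed limit or range.

## Working session

There is one attempt and no reset: what is moved stays moved. The work goes in short steps, Python scripts to look and compute and a tool call to move; the robot and the scene stay as the last step left them, time stands still between calls to the robot, and variables do not carry over. Pictures are saved under pics/ and viewed, and the job is handed in when it is done.

Besides the shell and the picture viewer there is one more tool, called after ">>>" by a JSON object that holds its "fn" and its "kwargs", one argument or row to a line. send_rows: Moves the arm, as the interface text tells. Its arguments: {"type":"object","properties":{"targets":{"type":"array"}},"required":["targets"]}

```bash
mkdir -p pics
python3 - <<'E'
from workcell import bot, vision
import cv2
for n in ("scene","top"):
    im=vision.camera(n); cv2.imwrite(f"pics/{n}0.png",im[:,:,::-1])
    print(n,vision.get_calibration(n))
    for t in ("brass_seal","steel_seal","column"):
        print(t,[(d['uv'],round(d['score'],2)) for d in vision.boxes_of(t,n)])
print(bot.get_obs())
E
```

```text
scene {'vertical_fov': 44.60432561872134, 'cx': 316.44794471465156, 'cy': 200.57563195893812, 'rvec': array([ 1.92837693, -0.72918288,  0.42385887]), 'tvec': array([-0.39846496,  0.22351283,  0.81369093])}
brass_seal [([357.9, 233.6], 0.9), ([308.1, 226.3], 0.85)]
steel_seal [([392.7, 274.1], 0.93)]
column [([235.6, 185.5], 0.84), ([286.0, 194.3], 0.74)]
top {'vertical_fov': 49.53894783093428, 'cx': 318.2495033779024, 'cy': 198.90116805236207, 'rvec': array([ 2.12304179, -2.14337409,  0.21892699]), 'tvec': array([-0.0052858 ,  0.52055716,  0.94864033])}
brass_seal [([363.2, 192.6], 0.65), ([324.8, 220.9], 0.5), ([426.7, 215.0], 0.15)]
steel_seal [([425.8, 216.0], 0.69)]
column [([187.7, 208.7], 0.84), ([250.5, 187.7], 0.57)]
{'clock': 0.4, 'joint_pos': array([ 1.24500247e+00,  2.40750288e-01,  4.79008053e-03,  1.33523043e+00,
       -5.78965939e-06,  1.57077658e+00]), 'joint_vel': array([ 0.00138611, -0.00027182,  0.00309314, -0.00030209,  0.00139803,
        0.00069676]), 'tau': array([-3.51194840e-04, -3.71780849e+01,  2.52330118e+01,  5.36172054e-03,
        1.99530427e-05, -2.24169078e-06]), 'eef_pos': array([0.15999105, 0.47357566, 0.20045107]), 'tool_rot': array([ 1.62167715e-01,  9.86763190e-01, -1.95015727e-04, -2.91197715e-05]), 'ft_force': array([ 0.09762919,  0.22381381, -0.13446497]), 'ft_torque': array([ 0.03648847, -0.03329373,  0.05663737]), 'grip_width': 0.08532073496002393}
```

View pics/scene0.png

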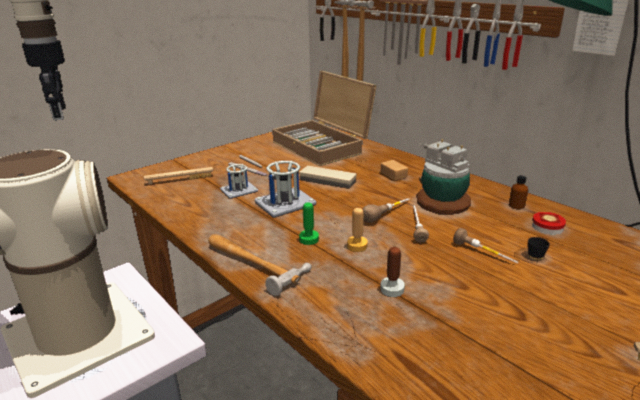

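View pics/top0.png

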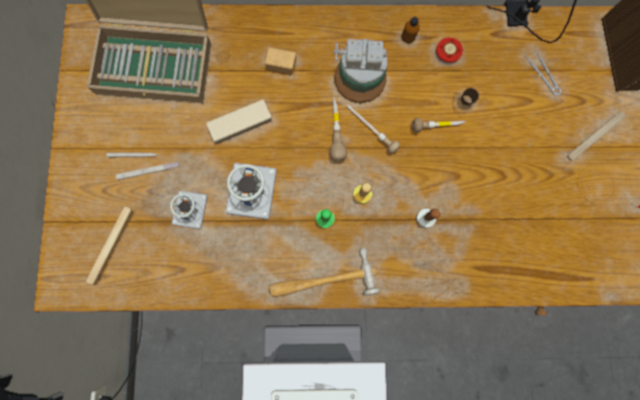

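Run:
```python
import cv2,numpy as np
a=cv2.imread("pics/scene0.png")[110:310,180:430]; cv2.imwrite("pics/crop_s0.png",cv2.resize(a,None,fx=3,fy=3,interpolation=2)[:600])
a=cv2.imread("pics/top0.png")[130:260,140:465]; cv2.imwrite("pics/crop_t0.png",cv2.resize(a,(800,320),interpolation=2))
```

```text
(no output)
```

View pics/crop_s0.png

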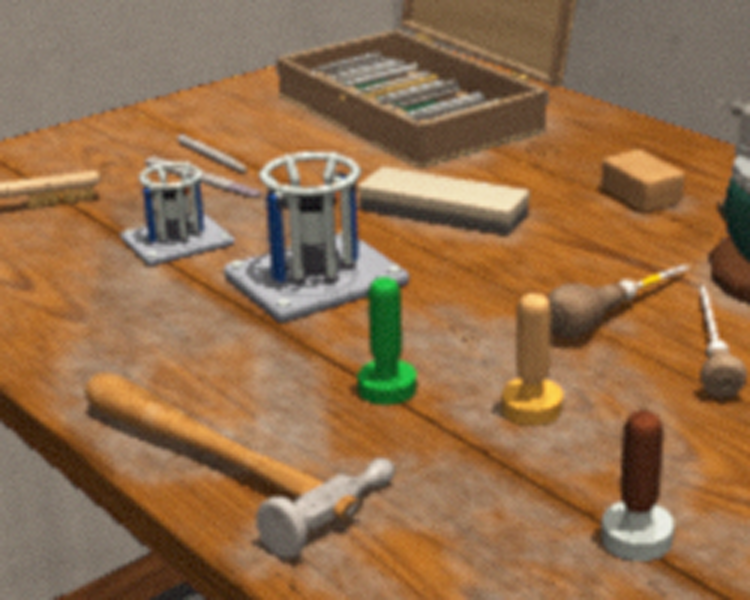

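View pics/crop_t0.png

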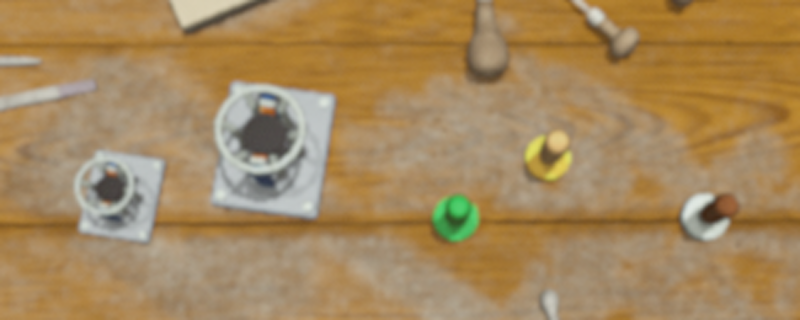

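Brass candidates in the scene view are (358,233), with a yellow foot and light wood handle, and (308,226), which is all green. The first fits; the second is the look-alike. Steel is at (393,274). Column candidates are (285,190) large and (238,180) small, and the larger is meant. The crops confirm this. Next I measure them.

```bash
cat > h.py <<'E'
import cv2,numpy as np
from workcell import bot, vision
from scipy.optimize import least_squares
def cal(n):
    c=vision.get_calibration(n); f=200/np.tan(np.radians(c['vertical_fov'])/2)
    K=np.array([[f,0,c['cx']],[0,f,c['cy']],[0,0,1]]); return K,c['rvec'],c['tvec']
C={n:cal(n) for n in("scene","top")}
def proj(P,n):
    K,r,t=C[n]; return cv2.projectPoints(np.asarray(P,float).reshape(-1,1,3),r,t,K,None)[0].reshape(-1,2)
def ray(uv,n,z):
    K,r,t=C[n]; R=cv2.Rodrigues(r)[0]; d=R.T@np.linalg.solve(K,[uv[0],uv[1],1]); o=-R.T@t
    return (o+d*(z-o[2])/d[2])[:2]
th=np.linspace(0,2*np.pi,48,endpoint=False)
def ring(x,y,r,z): return np.c_[x+r*np.cos(th),y+r*np.sin(th),0*th+z]
def hullbox(P,n):
    return proj(P,n)
E
python3 - <<'E'
from h import *
for n,box in (("scene",(335,195,380,260)),("top",(345,170,385,210))):
    im=cv2.imread(f"pics/{n}0.png"); hsv=cv2.cvtColor(im,cv2.COLOR_BGR2HSV)
    u0,v0,u1,v1=box; h=hsv[v0:v1,u0:u1]
    m=((h[...,1]>150)&(h[...,0]>=19)&(h[...,0]<35)&(h[...,2]>150)).astype(np.uint8)
    k,l,s,c=cv2.connectedComponentsWithStats(m)
    i=1+np.argmax(s[1:,4]); print(n,s[i],c[i]+[u0,v0])
    print("bbox",s[i,0]+u0,s[i,1]+v0,s[i,0]+s[i,2]+u0,s[i,1]+s[i,3]+v0)
    cu=s[i,0]+u0+s[i,2]/2-.5; cv_=s[i,1]+v0+s[i,3]/2-.5
    print(ray((cu,cv_),n,.007))
    a=im[v0:v1,u0:u1].copy(); 
    big=np.hstack([cv2.resize(a,None,fx=8,fy=8,interpolation=0),cv2.resize(cv2.merge([m*255]*3),None,fx=8,fy=8,interpolation=0)])
    cv2.imwrite(f"pics/b_{n}.png",big[:,:800])
for uv in((285,168),): print("col rim scene",ray(uv,"scene",.1))
print("col rim top",ray((245,184),"top",.1), "base top",ray((251,190),"top",.012))
E
```

```text
scene [16 42 16 10 67] [360.76119403 242.46268657]
bbox 351 237 367 247
[ 0.54643995 -0.11479637]
top [  9  21  16  13 101] [361.41584158 197.57425743]
bbox 354 191 370 204
[ 0.53206277 -0.11514123]
col rim scene [0.54770167 0.13893659]
col rim top [0.54520632 0.15060169] base top [0.55015496 0.14934946]
```

Run:
```python
import cv2
a=cv2.imread("pics/scene0.png")[150:220,245:325]; cv2.imwrite("pics/c_s.png",cv2.resize(a,None,fx=8,fy=8,interpolation=2))
a=cv2.imread("pics/top0.png")[155:225,215:285]; cv2.imwrite("pics/c_t.png",cv2.resize(a,None,fx=8,fy=8,interpolation=2))
```

```text
(no output)
```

View pics/c_s.png

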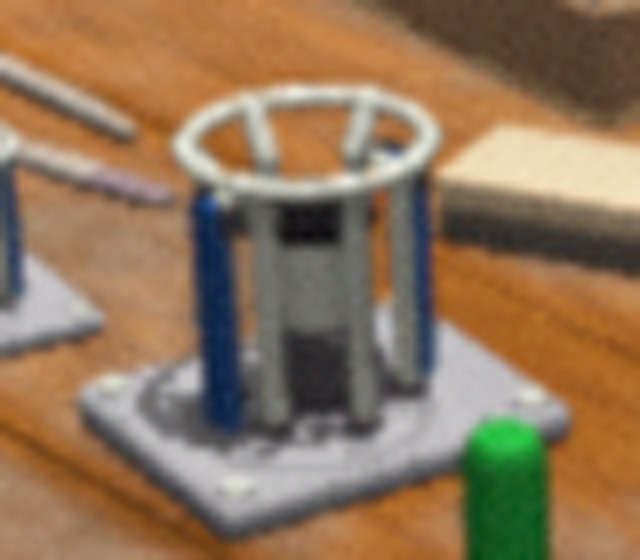

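View pics/c_t.png

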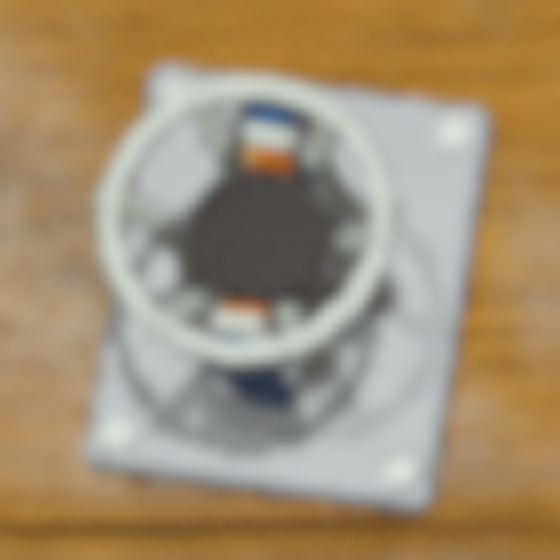

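View pics/b_top.png

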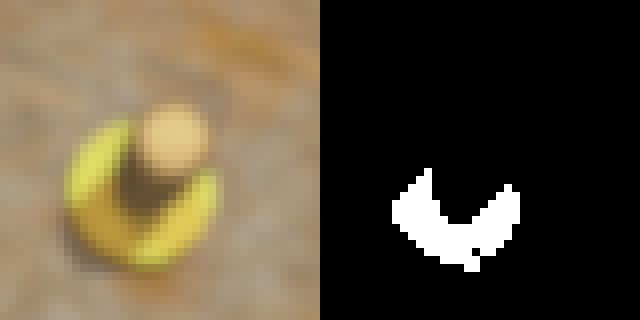

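View pics/b_scene.png

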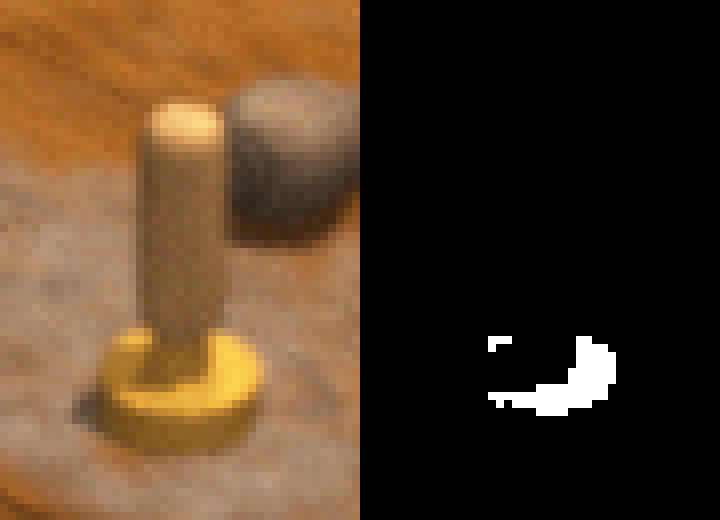

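```bash
cat > fit.py <<'E'
from h import *
def bb(P,n):
    p=proj(P,n); return np.r_[p.min(0),p.max(0)]
# seal
footP=lambda x,y:np.r_[ring(x,y,.022,0),ring(x,y,.022,.014)]
def rs(q,which):
    x,y=q; r=[]
    if 't' in which:
        r+=list(bb(footP(x,y),"top")-(np.array([353.1,184.6,372.3,203.8])-.5))
    if 's' in which:
        b=bb(footP(x,y),"scene"); r+=list(b[[0,2,3]]-(np.array([347.1,368,251.9])-.5))
        b=bb(ring(x,y,.012,.06),"scene"); r+=list(b[[0,2]]-(np.array([352.,363.2])-.5))
    return r
for w in("t","s","ts"):
    s=least_squares(rs,[.54,-.115],args=(w,)); print("brass",w,s.x.round(4),np.round(s.fun,1))
cor=np.array([[152,62],[490,100],[430,510],[90,465]])/8+[215,155]-.5
# rim
def rc(q,which):
    x,y,a=q; r=[]
    if 't' in which:
        b=bb(ring(x,y,.0375,.099),"top"); r+=list(b-(np.array([227.25,164,264,200.4])-.5))
    if 's' in which:
        b=bb(ring(x,y,.0375,.099),"scene"); r+=list(b-(np.array([266.6,160.6,300,175])-.5))
    if 'b' in which:
        c,s_=np.cos(a),np.sin(a); R=np.array([[c,-s_],[s_,c]])
        L=np.array([[.062,.052],[.062,-.052],[-.062,-.052],[-.062,.052]])@R.T+[x,y]
        r+=list((proj(np.c_[L,0*L[:,0]+.012],"top")-cor).ravel())
    if 'c' in which:
        c,s_=np.cos(a),np.sin(a); R=np.array([[c,-s_],[s_,c]])
        L=np.array([[.062,-.052],[-.062,-.052],[-.062,.052]])@R.T+[x,y]
        m=np.array([[570,408],[225,522],[80,400]])/8+[245,150]-.5
        r+=list((proj(np.c_[L,0*L[:,0]+.012],"scene")-m).ravel())
    r.append(1e-3*a)
    return r
for w in("t","s","b","c","tsbc"):
    s=least_squares(rc,[.55,.145,.0],args=(w,)); print("col",w,s.x.round(4),np.round(s.fun,1))
E
python3 fit.py
```

```text
brass t [ 0.5401 -0.1169] [ 0.1  0.1 -0.1 -0.1]
brass s [ 0.5393 -0.1169] [-0.1 -0.2 -0.   0.   0.3]
brass ts [ 0.5397 -0.1167] [ 0.   0.2 -0.2  0.1 -0.  -0.2 -0.1  0.1  0.4]
col t [0.5508 0.1506 0.    ] [ 1.2  1.5 -1.2 -1.5  0. ]
col s [0.548  0.1481 0.    ] [ 1.3  1.4 -1.3 -1.1  0. ]
col b [ 0.5508  0.1497 -0.1303] [-0.2 -0.   0.3  0.4  0.6 -0.3 -0.6 -0.  -0. ]
col c [ 0.5463  0.1451 -0.1356] [ 1.   0.6  0.2 -0.1 -1.3 -0.8 -0. ]
col tsbc [ 0.55    0.1497 -0.1313] [ 1.6  1.9 -0.8 -1.1  1.6  1.  -1.  -1.5 -0.2  0.3  0.3  0.7  0.5 -0.
 -0.7  0.3  1.  -0.5  0.5 -1.2 -1.1 -1.8 -0. ]
```

>>> {"fn": "send_rows", "kwargs": {
  "targets": [
    [[4, -6, 0, -0.08, 8.5], [8, -12, 0, -0.16, 8.5], [12, -18, 0, -0.24, 8.5], [16, -24, 0, -0.32, 8.5], [20, -30, 0, -0.4, 8.5], [24, -36, 0, -0.48, 8.5], [28, -42, 0, -0.56, 8.5], [32, -48, 0, -0.64, 8.5], [35, -54, 0, -0.7, 8.5], [37.5, -58, 0, -0.73, 8.5], [38, -59.1, -2, -0.73, 8.5], [38, -59.1, -4, -0.73, 8.5]]
  ]
}}

```text
clock: 1.9
eef_pos: [0.5422, -0.121, 0.1605]
tool_rot: [0.506, 0.863, 0.0, 0.002]
ft_force: [-0.7, 0.6, 0.5]
grip_width: 0.0849
```

Run:
```python
from h import *
for n in ("scene","top"):
    im=vision.camera(n); cv2.imwrite(f"pics/{n}1.png",im[:,:,::-1])
o=bot.get_obs(); print(o['clock'],o['eef_pos'],o['joint_pos'],o['ft_force'])
a=cv2.imread("pics/scene1.png")[130:290,270:430]; cv2.imwrite("pics/s1.png",cv2.resize(a,(600,600),interpolation=2))
```

```text
2.0 [ 0.53859852 -0.11890415  0.15730051] [-2.17174519e-01  3.68745879e-01  6.89493221e-02  1.27684195e+00
 -1.75168361e-04  8.41972362e-01] [-0.36853644  0.72633839  0.3555334 ]
```

View pics/s1.png

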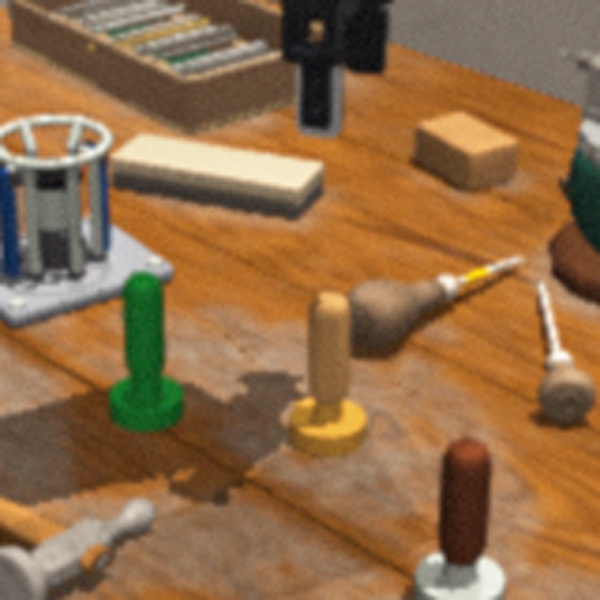

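View pics/top1.png

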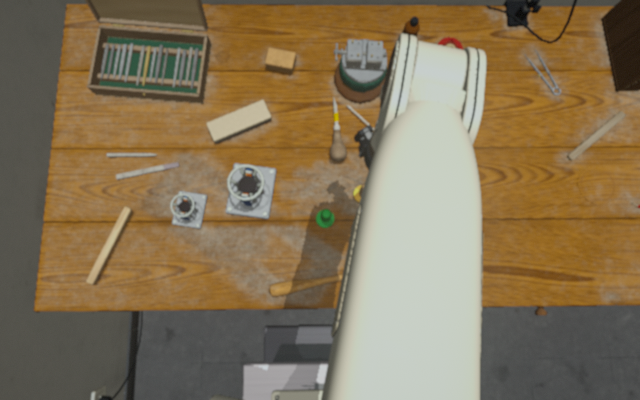

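Run:
```python
from h import *
a=np.radians(71.3)-.73; d=np.array([np.cos(a),np.sin(a),0])
p=np.array([.54,-.117,.16])
print(proj([p,p+d*.0425+[0,0,.013],p-d*.0425+[0,0,.013],[.54,-.117,.09],[.54,-.117,0]],"scene"))
K,r,t=C["scene"]; R=cv2.Rodrigues(r)[0]; print(-R.T@t)
im=cv2.imread("pics/scene1.png"); a=im[60:200,300:440]; cv2.imwrite("pics/s1b.png",cv2.resize(a,(560,560),interpolation=2))
```

```text
[[358.44252752 177.43976607]
 [364.06528455 163.65184657]
 [352.64499859 179.83329961]
 [357.80554015 208.52695567]
 [357.04269599 245.75639308]]
[-0.09897437 -0.74271202  0.55624471]
```

View pics/s1b.png

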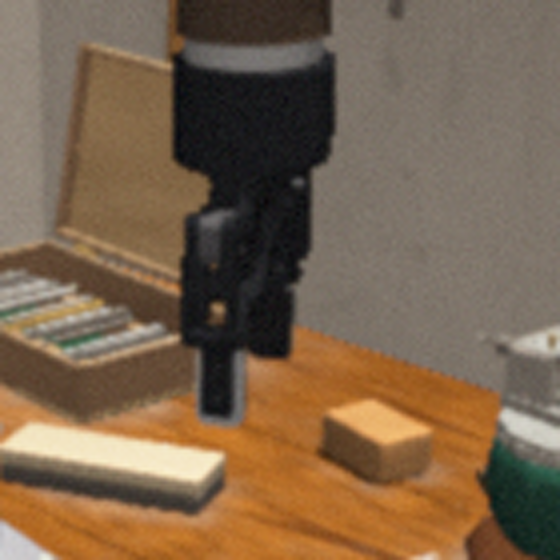

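Run:
```python
from h import *
a=np.radians(71.3); d=np.array([np.cos(a),np.sin(a),0])
p=np.array([.16,.474,.2005])
print(proj([p,p+d*.0425+[0,0,.013],p-d*.0425+[0,0,.013],p+[0,0,.073]],"scene"))
p=np.array([.5422,-.121,.1605]); print(proj([p,p+[0,0,.04],p+[0,0,.073],p+[0,0,.15]],"scene"))
print(proj([[0,0,0],[0,0,.1],[0,0,.3]],"scene"), proj([[0,0,0]],"top"))
a=cv2.imread("pics/scene0.png")[0:140,0:140]; b=cv2.imread("pics/scene0.png")[140:400,0:220]
cv2.imwrite("pics/s0g.png",cv2.resize(a,(560,560),interpolation=2))
o=bot.get_obs(); print(o['eef_pos'],o['tool_rot'])
```

```text
[[ 63.94644036 132.14105145]
 [ 63.57466405 121.78752542]
 [ 61.43868348 132.12318831]
 [ 55.85699835 101.38815995]]
[[360.65612438 177.49591267]
 [361.08111895 158.78416835]
 [361.44394303 142.80967864]
 [362.33662566 103.50647267]]
[[ 77.67091355 334.51395676]
 [ 62.51028956 285.62546232]
 [ 26.19385715 168.51579015]] [[315.83435101 436.75044434]]
[ 0.53859852 -0.11890415  0.15730051] [ 0.50516288  0.86301908 -0.00098112 -0.00275279]
```

View pics/s0g.png

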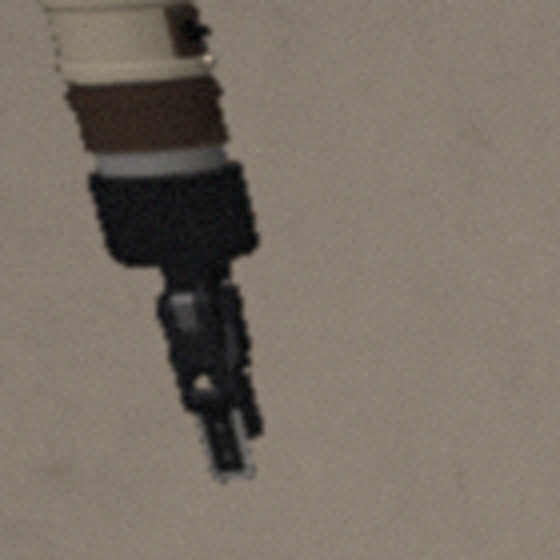

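The tips look about 15 px higher in the scene view than I predict. I'll close the fingers at this height to check where the TCP really is before descending.

>>> {"fn": "send_rows", "kwargs": {
  "targets": [
    [[0, 0, 0, 0, 0], [0, 0, 0, 0, 0], [0, 0, 0, 0, 0], [0, 0, 0, 0, 0], [0, 0, 0, 0, 0], [0, 0, 0, 0, 0]]
  ]
}}

```text
clock: 2.75
eef_pos: [0.54, -0.1172, 0.1606]
tool_rot: [0.504, 0.864, -0.0, 0.0]
ft_force: [0.2, 0.0, 0.3]
grip_width: 0.0001
```

Run:
```python
from h import *
o=bot.get_obs(); p=o['eef_pos']; print(p,proj([p,p+[0,0,.04]],"scene"))
im=vision.camera("scene")[:,:,::-1].copy(); cv2.imwrite("pics/scene2.png",im)
a=cv2.resize(im[110:260,300:430],None,fx=4,fy=4,interpolation=2)
q=(proj([p],"scene")[0]-[300,110])*4; cv2.circle(a,tuple(int(v) for v in q),4,(0,0,255),1)
cv2.imwrite("pics/s2b.png",a)
```

```text
[ 0.53999863 -0.11722931  0.16064379] [[358.52981175 177.17865519]
 [358.91438121 158.48531503]]
```

View pics/s2b.png

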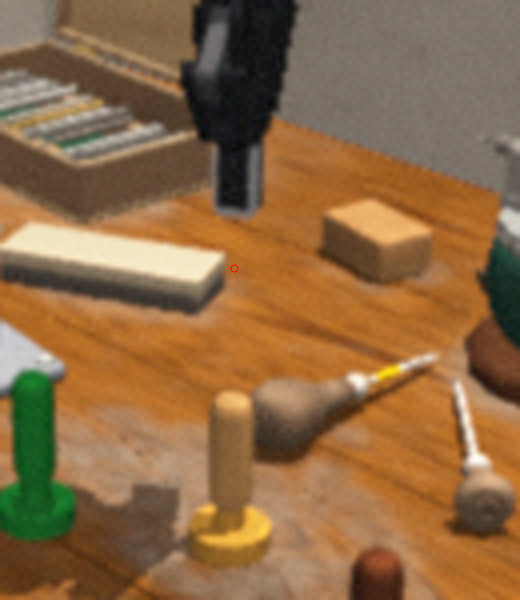

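Run:
```python
from h import *
K,r,t=C["top"]; R=cv2.Rodrigues(r)[0]; print(-R.T@t)
print(proj([[.16,.474,.2]],"top"))
print(ray((359.5,162.5),"scene",.1606))
# checks of model heights: green seal, steel: foot & top
for nm,uvt in(("green",(325,218)),("steel",(427,218))):
    x,y=ray(uvt,"top",.007); print(nm,x,y,proj([[x,y,0],[x,y,.09]],"scene"),proj([[x,y,.09]],"top"))
im=cv2.imread("pics/top1.png"); cv2.imwrite("pics/t1.png",cv2.resize(im[90:240,300:400],None,fx=4,fy=4,interpolation=2))
```

```text
[0.33719159 0.01011369 1.02816619]
[[ 50.23800287 384.28492862]]
[ 0.59645312 -0.06395732]
green 0.481885826743407 -0.02664369789534296 [[309.19658481 239.17923809]
 [308.07218183 202.71088623]] [[326.28748906 212.66701051]]
steel 0.479786124222904 -0.2704242450425273 [[392.6217631  289.71207412]
 [395.16470412 248.52449612]] [[437.00309162 212.69268505]]
```

View pics/t1.png

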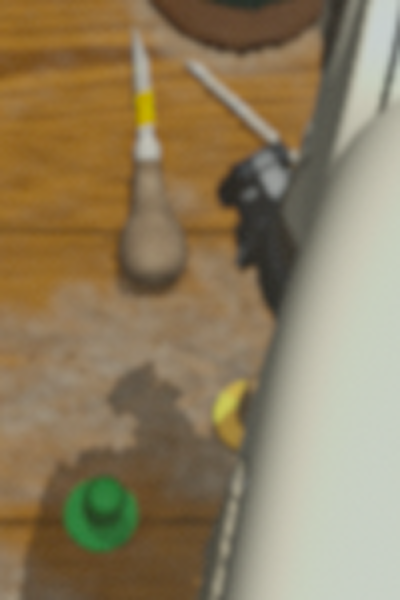

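Run:
```python
from h import *
im=vision.camera("top")[:,:,::-1].copy(); cv2.imwrite("pics/top2.png",im)
p=bot.get_obs()['eef_pos']
a=cv2.resize(im[110:220,320:420],None,fx=5,fy=5,interpolation=2)
for P,c in((p,(0,0,255)),(p+[0,0,.12],(255,0,0)),(np.array([.5965,-.064,.16]),(0,255,0)),(np.array([.5965,-.064,.28]),(255,255,0))):
    q=(proj([P],"top")[0]-[320,110])*5; print(q/5+[320,110]); cv2.circle(a,tuple(int(v) for v in q),4,c,1)
cv2.imwrite("pics/t2.png",a)
```

```text
[371.12925864 179.16259136]
[380.43362002 163.80005779]
[344.65299389 152.94653886]
[349.86023249 133.83565902]
```

View pics/t2.png

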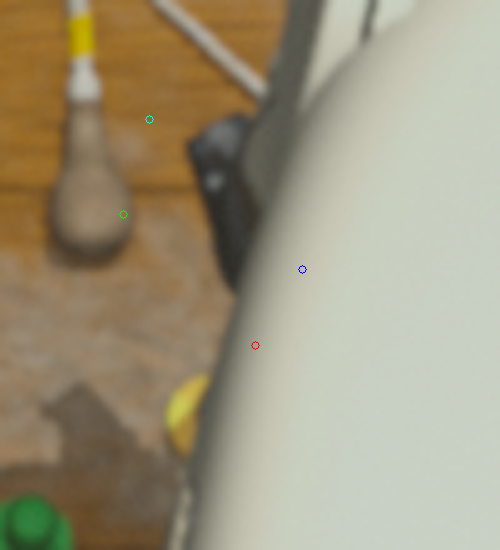

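Using both views together, the xy is right, but the visible fingertips sit about 30 mm higher than the reported TCP. I'll open, descend partway over the seal, and compare the tips with the handle directly in the picture.

>>> {"fn": "send_rows", "kwargs": {
  "targets": [
    [[0, 0, 0, 0, 8.5], [0, 0, 0, 0, 8.5], [0, 0, 0, 0, 8.5], [0, 0, -2, 0, 8.5], [0, 0, -4, 0, 8.5], [0, 0, -6, 0, 8.5], [0, 0, -8, 0, 8.5], [0, 0, -9.5, 0, 8.5], [0, 0, -10.5, 0, 8.5], [0, 0, -10.5, 0, 8.5]]
  ]
}}

```text
clock: 4.1
eef_pos: [0.5395, -0.1172, 0.055]
tool_rot: [0.504, 0.864, -0.0, -0.001]
ft_force: [-0.1, -0.4, -0.6]
grip_width: 0.085
```

Run:
```python
from h import *
p=bot.get_obs()['eef_pos']; print(p)
im=vision.camera("scene")[:,:,::-1].copy(); cv2.imwrite("pics/scene3.png",im)
a=cv2.resize(im[140:260,300:430],None,fx=5,fy=5,interpolation=2)
q=(proj([p],"scene")[0]-[300,140])*5; cv2.circle(a,tuple(int(v) for v in q),4,(0,0,255),1)
cv2.imwrite("pics/s3b.png",a)
```

```text
[ 0.5395179  -0.11722132  0.05495856]
```

View pics/s3b.png

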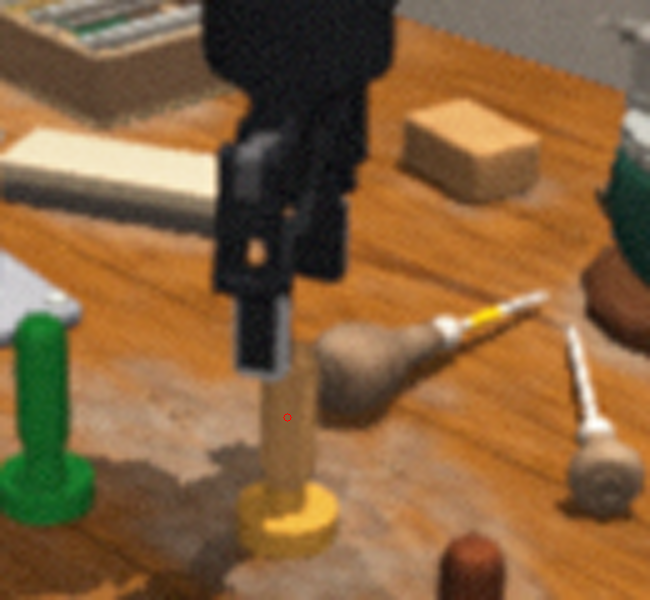

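>>> {"fn": "send_rows", "kwargs": {
  "targets": [
    [[0, 0, -1, 0, 8.5], [0, 0, -2, 0, 8.5], [0, 0, -2.8, 0, 8.5], [0, 0, -2.8, 0, 8.5], [0, 0, -2.8, 0, 8.5]]
  ]
}}

```text
clock: 4.78
eef_pos: [0.5401, -0.1173, 0.0276]
tool_rot: [0.504, 0.864, 0.0, 0.0]
ft_force: [-0.0, 0.0, -0.5]
grip_width: 0.0854
```

Run:
```python
from h import *
o=bot.get_obs(); p=o['eef_pos']; print(p,o['ft_force'])
im=vision.camera("scene")[:,:,::-1].copy(); cv2.imwrite("pics/scene4.png",im)
a=cv2.resize(im[140:260,300:430],None,fx=5,fy=5,interpolation=2)
q=(proj([p],"scene")[0]-[300,140])*5; cv2.circle(a,tuple(int(v) for v in q),4,(0,0,255),1)
cv2.imwrite("pics/s4b.png",a)
```

```text
[ 0.54012078 -0.11732034  0.0276399 ] [-0.01434198  0.03555962 -0.47703421]
```

View pics/s4b.png

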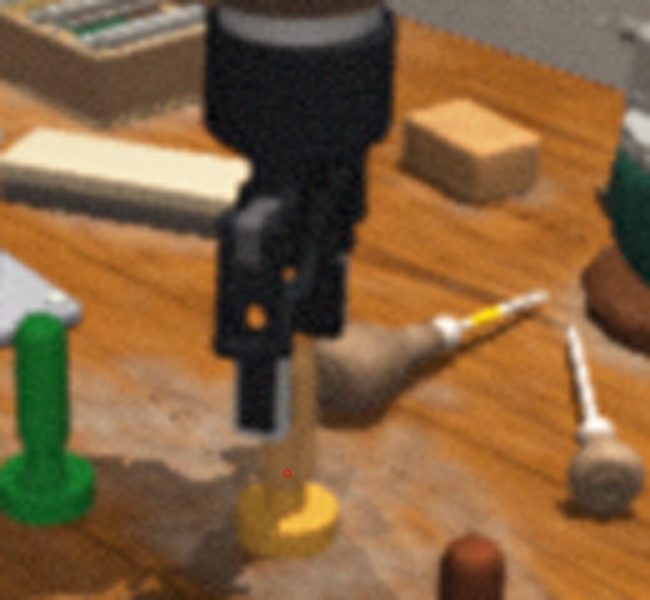

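>>> {"fn": "send_rows", "kwargs": {
  "targets": [
    [[0, 0, 0, 0, 5], [0, 0, 0, 0, 3.5], [0, 0, 0, 0, 2.5], [0, 0, 0, 0, 1.5], [0, 0, 0, 0, 1], [0, 0, 0, 0, 1], [0, 0, 0, 0, 1]]
  ]
}}

```text
clock: 5.7
eef_pos: [0.5402, -0.1173, 0.0278]
tool_rot: [0.504, 0.864, 0.0, 0.0]
ft_force: [-0.3, -0.3, 2.2]
grip_width: 0.0222
```

Run:
```python
from h import *
o=bot.get_obs(); p=o['eef_pos']; print(p,o['ft_force'],o['grip_width'])
im=vision.camera("scene")[:,:,::-1].copy(); cv2.imwrite("pics/scene5.png",im)
a=cv2.resize(im[140:260,300:430],None,fx=5,fy=5,interpolation=2)
cv2.imwrite("pics/s5b.png",a)
```

```text
[ 0.54020134 -0.11732309  0.02775948] [-0.33794999 -0.33251509  2.18657696] 0.02215458060708671
```

View pics/s5b.png

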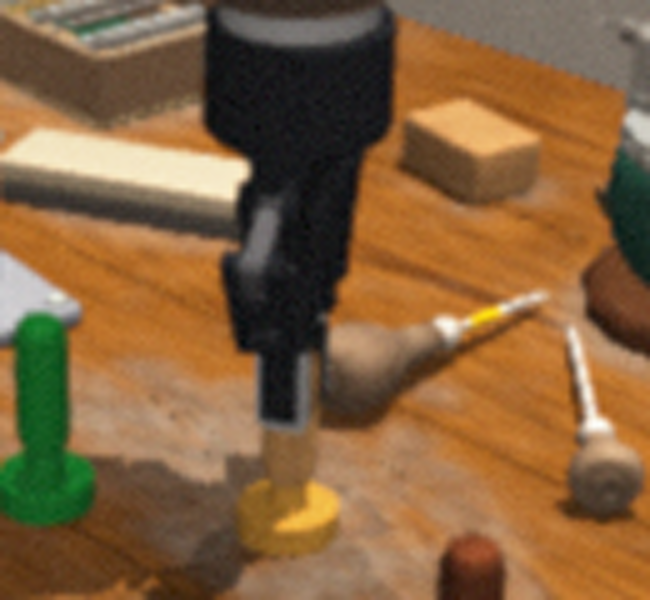

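>>> {"fn": "send_rows", "kwargs": {
  "targets": [
    [[0, 0, 2, 0, 1], [0, 0, 5, 0, 1], [0, 0, 9, 0, 1], [0, 0, 12, 0, 1], [0, 0, 14, 0, 1], [0, 0, 14, 0, 1]]
  ]
}}

```text
clock: 6.5
eef_pos: [0.541, -0.1176, 0.1689]
tool_rot: [0.504, 0.864, 0.0, 0.001]
ft_force: [0.3, -0.9, -2.1]
grip_width: 0.0221
```

>>> {"fn": "send_rows", "kwargs": {
  "targets": [
    [[0, 2, 0, 0, 1], [0, 6, 0, 0, 1], [0, 10, 0, 0, 1], [0.5, 14, 0, 0, 1], [1, 18, 0, 0, 1], [1, 22, 0, 0, 1], [1, 25, 0, 0, 1], [1, 26.7, 0, 0, 1], [1, 26.7, 0, 0, 1], [1, 26.7, 0, 0, 1]]
  ]
}}

```text
clock: 7.75
eef_pos: [0.5497, 0.1489, 0.1671]
tool_rot: [0.504, 0.864, -0.001, -0.0]
ft_force: [-0.4, -0.2, -1.2]
grip_width: 0.0221
```

Run:
```python
from h import *
o=bot.get_obs(); p=o['eef_pos']; print(p,o['ft_force'],o['grip_width'])
x,y,z=p; fz=z-.0277
for n in("scene","top"):
    im=vision.camera(n)[:,:,::-1].copy(); cv2.imwrite(f"pics/{n}6.png",im)
    c=proj([[x,y,fz]],n)[0].astype(int); u,v=max(c[0]-65,0),c[1]-60
    a=cv2.resize(im[v:v+110,u:u+130],None,fx=5,fy=5,interpolation=2)
    for P in (ring(x,y,.022,fz),ring(x,y,.022,fz+.014),ring(.5505,.15,.0375,.0995)):
        for q in proj(P,n)[::2]: cv2.circle(a,tuple(int(w) for w in (q-[u,v]+.5)*5),1,(0,0,255),-1)
    cv2.imwrite(f"pics/z6{n}.png",a)
```

```text
[0.549718   0.14889562 0.16714527] [-0.3960079  -0.16056793 -1.22493918] 0.022063816208872176
```

View pics/z6scene.png

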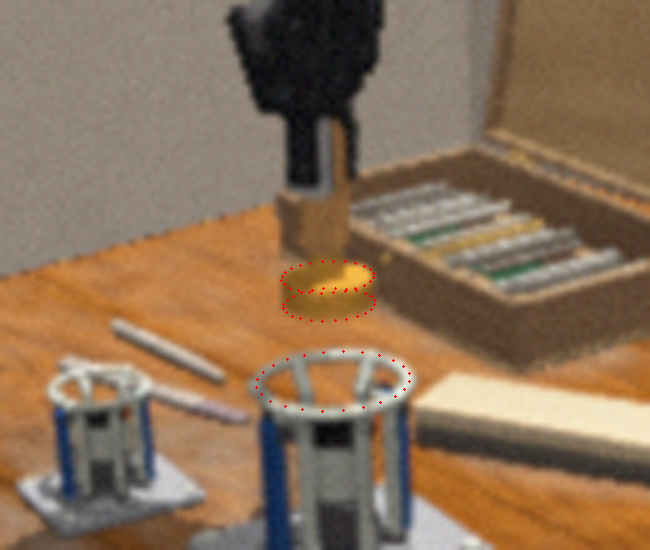

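View pics/z6top.png

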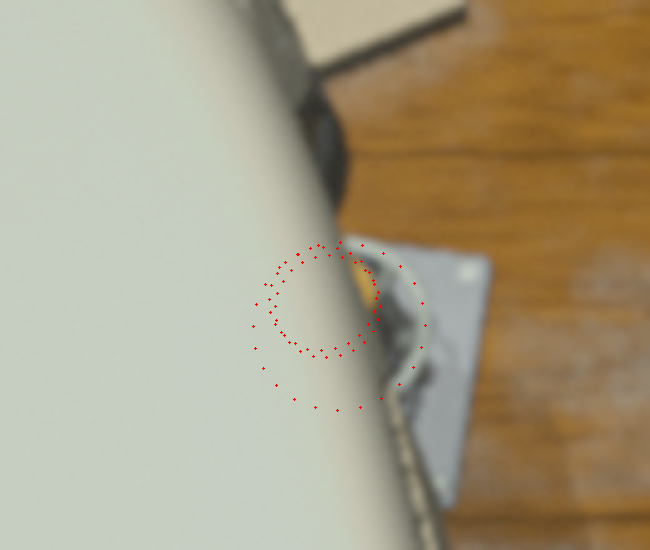

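>>> {"fn": "send_rows", "kwargs": {
  "targets": [
    [[0.05, 0, -1, 0, 1], [0.05, 0, -2, 0, 1], [0.05, 0, -3, 0, 1], [0.05, 0, -4, 0, 1], [0.05, 0, -4.8, 0, 1], [0.05, 0, -5.5, 0, 1], [0.05, 0, -5.5, 0, 1], [0.05, 0, -5.5, 0, 1]]
  ]
}}

```text
clock: 8.85
eef_pos: [0.5508, 0.1498, 0.1129]
tool_rot: [0.504, 0.864, 0.0, 0.0]
ft_force: [0.6, -0.9, -1.2]
grip_width: 0.0218
```

Run:
```python
from h import *
o=bot.get_obs(); p=o['eef_pos']; print(p,o['ft_force'],o['ft_torque'],o['grip_width'])
im=vision.camera("scene")[:,:,::-1].copy(); cv2.imwrite("pics/scene7.png",im)
cv2.imwrite("pics/s7.png",cv2.resize(im[100:220,230:350],None,fx=5,fy=5,interpolation=2))
```

```text
[0.55079122 0.14980404 0.11293818] [ 0.5700374  -0.88014322 -1.21900465] [ 0.00403401 -0.02757603  0.00635476] 0.021801474207960775
```

View pics/s7.png

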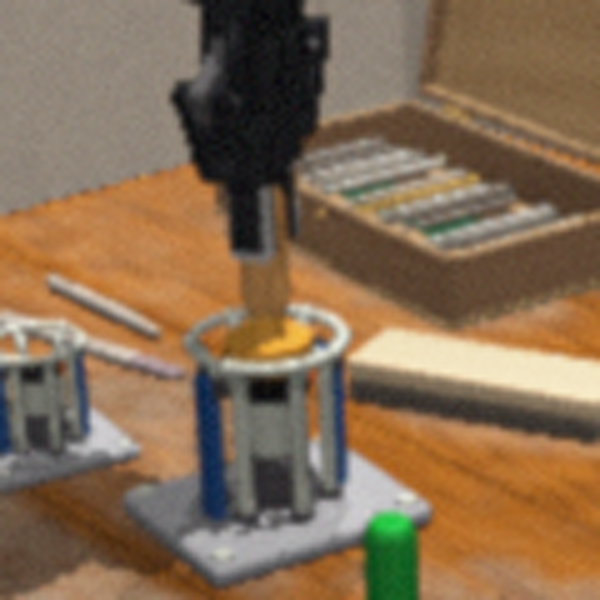

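The foot is seated inside the rim with little side force, so now I press.

>>> {"fn": "send_rows", "kwargs": {
  "targets": [
    [[0, 0, -0.5, 0, 1], [0, 0, -0.9, 0, 1], [0, 0, -1.3, 0, 1], [0, 0, -1.7, 0, 1], [0, 0, -2.1, 0, 1], [0, 0, -2.5, 0, 1]]
  ]
}}

```text
clock: 9.65
eef_pos: [0.5508, 0.1498, 0.0889]
tool_rot: [0.504, 0.864, 0.001, 0.0]
ft_force: [-3.7, 0.1, 8.5]
grip_width: 0.0218
```

>>> {"fn": "send_rows", "kwargs": {
  "targets": [
    [[0, 0, -0.4, 0, 1], [0, 0, -0.8, 0, 1], [0, 0, -1.1, 0, 1], [0, 0, -1.3, 0, 1], [0, 0, -1.3, 0, 1]]
  ]
}}

```text
clock: 10.28
eef_pos: [0.5508, 0.1498, 0.0763]
tool_rot: [0.504, 0.864, 0.001, 0.001]
ft_force: [-4.6, 0.2, 10.0]
grip_width: 0.0221
```

Run:
```python
from h import *
o=bot.get_obs(); p=o['eef_pos']; print(p,o['ft_force'],o['ft_torque'],o['grip_width'])
im=vision.camera("scene")[:,:,::-1].copy(); cv2.imwrite("pics/scene8.png",im)
cv2.imwrite("pics/s8.png",cv2.resize(im[100:220,230:350],None,fx=5,fy=5,interpolation=2))
```

```text
[0.55081198 0.14979325 0.076305  ] [-4.6426596   0.15069089 10.0192772 ] [-0.09516048  0.85859695  0.00448799] 0.022144611047208645
```

View pics/s8.png

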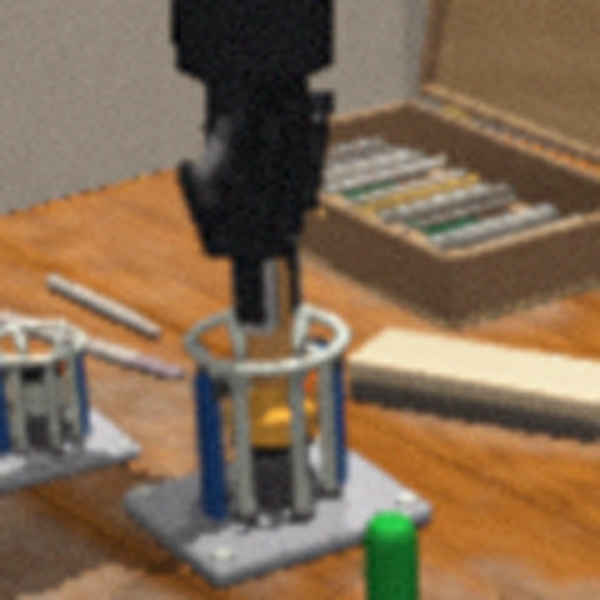

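Run:
```python
from h import *
im=cv2.imread("pics/scene8.png")
a=cv2.resize(im[140:210,255:325],None,fx=8,fy=8,interpolation=2)
for fz,c in((.0486,(0,0,255)),(.054,(0,255,0))):
  for P in (ring(.5505,.15,.022,fz),ring(.5505,.15,.022,fz+.014)):
    for q in proj(P,"scene")[::2]: cv2.circle(a,tuple(int(w) for w in (q-[255,140]+.5)*8),1,c,-1)
cv2.imwrite("pics/s8c.png",a)
```

```text
(no output)
```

View pics/s8c.png

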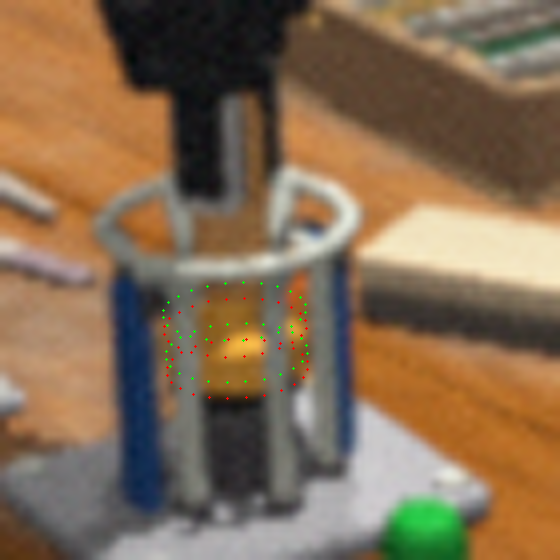

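>>> {"fn": "send_rows", "kwargs": {
  "targets": [
    [[-0.1, 0, -0.1, 0, 1], [-0.1, 0, -0.2, 0, 1], [-0.1, 0, -0.2, 0, 1]]
  ]
}}

```text
clock: 10.7
eef_pos: [0.5506, 0.1499, 0.0748]
tool_rot: [0.504, 0.864, 0.001, 0.001]
ft_force: [-2.7, -0.7, 10.4]
grip_width: 0.0221
```

>>> {"fn": "send_rows", "kwargs": {
  "targets": [
    [[0, 0, 0.2, 0, 1], [0, 0, 0.5, 0, 1], [0, 0, 0.7, 0, 1], [0, 0, 0.7, 0, 1]]
  ]
}}

```text
clock: 11.2
eef_pos: [0.5504, 0.1499, 0.0807]
tool_rot: [0.504, 0.864, 0.001, 0.001]
ft_force: [-1.9, -0.5, 7.6]
grip_width: 0.0224
```

>>> {"fn": "send_rows", "kwargs": {
  "targets": [
    [[0, 0, 0.2, 0, 1], [0, 0, 0.2, 0, 1]]
  ]
}}

```text
clock: 11.45
eef_pos: [0.5501, 0.1499, 0.0812]
tool_rot: [0.504, 0.864, 0.0, 0.0]
ft_force: [2.1, 0.3, -1.4]
grip_width: 0.022
```

Run:
```python
from h import *
o=bot.get_obs(); p=o['eef_pos']; print(p,o['ft_force'],o['ft_torque'],o['grip_width'])
im=vision.camera("scene")[:,:,::-1].copy(); cv2.imwrite("pics/scene9.png",im)
a=cv2.resize(im[140:210,255:325],None,fx=8,fy=8,interpolation=2)
cv2.imwrite("pics/s9.png",a)
```

```text
[0.55006961 0.14987283 0.08119645] [ 2.05658025  0.27744361 -1.44180822] [ 0.19820731 -0.64877357 -0.01589155] 0.02203925711988189
```

View pics/s9.png

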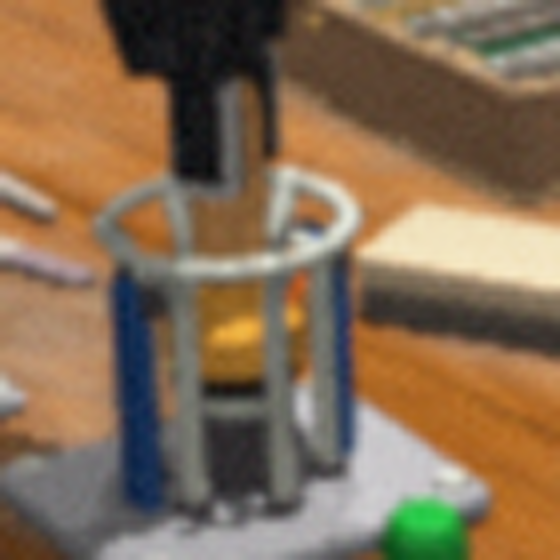

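The force dropped from 7.6 N to −1.4 N within 1 mm of rise, so the catches have taken the spring load. Now I let go.

>>> {"fn": "send_rows", "kwargs": {
  "targets": [
    [[0, 0, 0, 0, 2.6], [0, 0, 0, 0, 3.2], [0, 0, 0, 0, 4], [0, 0, 0, 0, 5], [0, 0, 0, 0, 5]]
  ]
}}

```text
clock: 12.12
eef_pos: [0.5495, 0.1497, 0.0816]
tool_rot: [0.504, 0.864, -0.0, -0.0]
ft_force: [0.2, -0.0, 0.8]
grip_width: 0.0503
```

Run:
```python
from h import *
o=bot.get_obs(); p=o['eef_pos']; print(p,o['ft_force'],o['ft_torque'],o['grip_width'])
im=vision.camera("scene")[:,:,::-1].copy(); cv2.imwrite("pics/scene10.png",im)
a=cv2.resize(im[140:210,255:325],None,fx=8,fy=8,interpolation=2)
cv2.imwrite("pics/s10.png",a)
```

```text
[0.54948381 0.14968323 0.08162391] [ 0.23435241 -0.0274303   0.75166797] [-0.04282374 -0.02680745  0.01659708] 0.05030308151746796
```

View pics/s10.png

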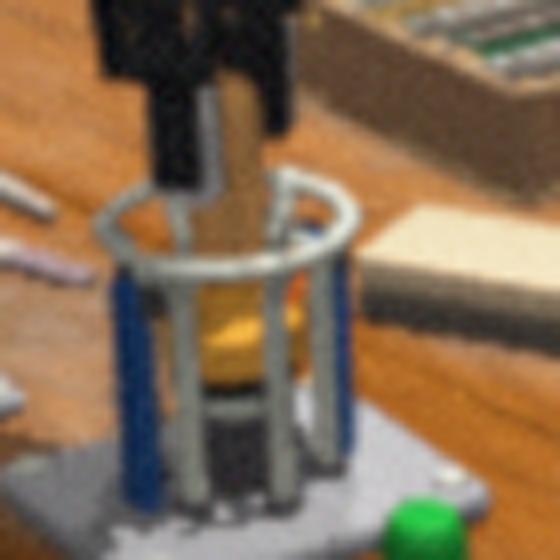

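The seal stays down. Next I raise the arm clear and move it aside so the top camera can see the column.

>>> {"fn": "send_rows", "kwargs": {
  "targets": [
    [[0, 0, 2, 0, 5], [0, 0, 5, 0, 5], [0, 0, 9, 0, 5], [0, 0, 13, 0, 6], [-3, 4, 14, 0, 7], [-7, 9, 14, 0, 7], [-12, 14, 14, 0, 7], [-17, 19, 14, 0, 7], [-21, 23, 14, 0, 7], [-24, 26, 14, 0, 7], [-24, 26, 14, 0, 7], [-24, 26, 14, 0, 7]]
  ]
}}

```text
clock: 13.68
eef_pos: [0.3095, 0.4095, 0.2216]
tool_rot: [0.503, 0.864, -0.0, 0.0]
ft_force: [1.2, 0.6, -0.1]
grip_width: 0.0698
```

Run:
```python
from h import *
o=bot.get_obs(); print(o['clock'],o['eef_pos'],o['ft_force'])
out=[]
for n,(u,v) in(("scene",(245,130)),("top",(205,145))):
    im=vision.camera(n)[:,:,::-1].copy(); cv2.imwrite(f"pics/{n}11.png",im)
    out.append(cv2.resize(im[v:v+80,u:u+80],(400,400),interpolation=2))
cv2.imwrite("pics/z11.png",np.hstack(out))
fz=.054
print("axis",[proj([[.5505,.15,fz+.09],[.5505,.15,fz+.014],[.5505,.15,fz]],n).round(1).tolist() for n in("scene","top")])
```

```text
13.675 [0.30949742 0.4095497  0.22157403] [ 1.21941072  0.60335567 -0.0547625 ]
axis [[[282.2, 149.4], [283.8, 178.4], [284.1, 183.6]], [[242.2, 176.9], [247.4, 184.8], [248.3, 186.1]]]
```

View pics/z11.png

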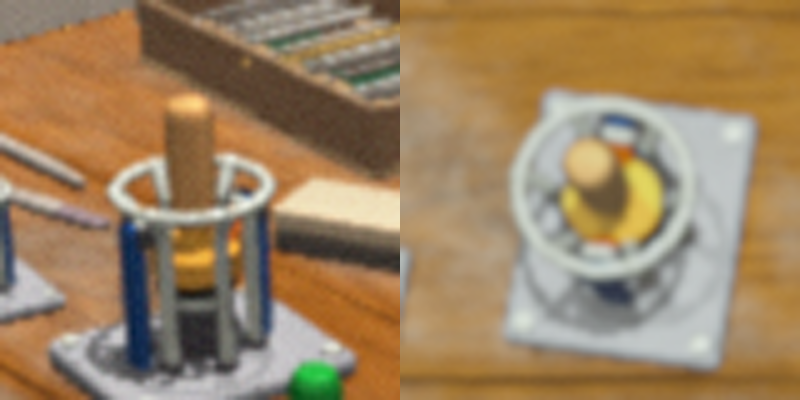

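View pics/top11.png

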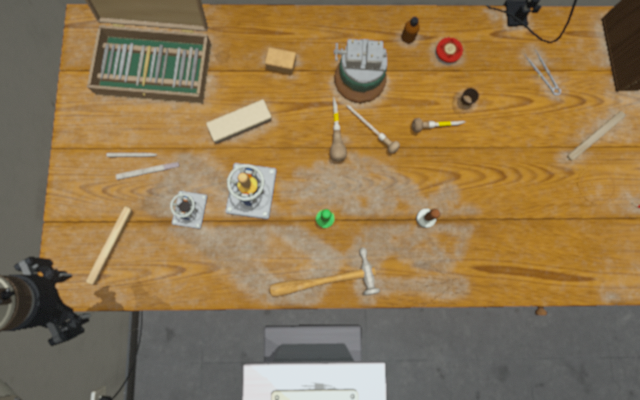

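In the final views the foot is at top (247,185), where (247.4,184.8) was expected. The handle top is at (243,178), with (242.2,176.9) expected for an upright seal. Orange shows on both sides of the foot's rim, and the steel seal is still at (427,217).

```bash
python3 -c "
from workcell import bot
print(bot.job_done())"
```

```text
the job is handed in; nothing more can be done
None
```

I loaded the brass seal into the larger column, pressed it until the catches held, let go, moved the arm clear and handed the job in at about 13.8 s. No verdict was reported.

**What the last checks showed:**
- **Pressing:** I pressed the platform down to about 31 mm, with about 10 N on the wrist. On rising, the force dropped from 7.6 N to −1.4 N within about 1 mm, at about 24 to 25 mm of platform travel, so the catches had taken the spring load.
- **After release:** both cameras show the foot and the handle top within about 1 pixel (roughly 2 mm) of where an upright seal on the column's axis should be. The platform is down about 24 mm. Orange catch tips show on both sides of the rim in the top view.
- **Other things:** the steel seal and the green look-alike stand where they were.

**What disagreed:**
- **Gripper height:** in the pictures the fingertips sit about 30 mm higher than the reported TCP, although x and y agreed. I set the grasp height from the pictures and found the foot's height from the reported TCP; the pictures agreed with it.
- **Side force:** I saw up to 4.6 N of side force during pressing, from a small misalignment in the column. It was gone after release.

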